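# Brush out the filter bowl and show its side port to the inspection camera

### The job

Scrub the inside of the metal filter bowl with the long brush left standing in it: with the bowl staying in its nest, twice draw the brush up until its bristles reach the rim and push it back down to the bottom, then stand the brush in the white pot and let it go. After that take the bowl out of its nest and hold it up in the air before the inspection camera: upright, level with the lens, its side port pointing straight at the lens with the port's mouth 10 cm in front of the glass. Finish still holding it there, motionless, and leave the jar, can, reel and screwdriver where they are.

Things in the scene. Friction and masses are not known exactly. Their poses are not given: they have to be found in the camera images.
- bowl: Loose filter bowl, a plain aluminium cup open at the top, about 0.2 kg: outer diameter 52 mm, straight sides, height 110 mm, wall 4 mm (bore 44 mm), floor 5 mm thick. A side port stub, 18 mm in diameter with a 24 mm collar, sticks out along its +x axis 45 mm above its underside (the collar's top is 57 mm up, above it the sides are smooth all round and can be gripped from any direction). Starts upright in the nest. Origin: centre of its underside; z up through the mouth.
- bowl_port (a point): Centre of the mouth of the bowl's side port, 44 mm from the bowl's axis and 45 mm above its underside; its x axis points straight out of the port, its z axis up along the bowl.
- nest: Fixed dark steel locating nest for the bowl: plate 100 x 100 x 6 mm with a round collar on it, 72 mm outside, 57 mm inside, 14 mm high (collar top 20 mm above the bench). The bowl stands on the plate inside the collar, with 2.5 mm play all round, so it lifts straight out. Origin: centre of the underside, on the bench.
- brush: Loose long bottle brush, about 60 g, 235 mm long, starts standing upright in the bowl on the bowl's floor. Stiff grey bristle head 36 mm in diameter at the bottom, 60 mm long; then a 6 mm steel rod; then a round wooden handle 16 mm in diameter from 115 to 235 mm above the bottom end. Origin: centre of the bottom end of the head; z along the handle, upwards.
- pot: Fixed white ceramic pot for the brush, outer diameter 66 mm, height 90 mm, wall 5 mm (bore 56 mm), floor 6 mm thick; empty at the start. Origin: centre of its underside, on the bench; z up.
- camera: Fixed inspection camera on a stand: base plate 120 x 120 mm, 12 mm thick, round 18 mm post behind the housing up to 260 mm, grey housing 56 x 56 mm with its top 218 mm above the bench, black lens barrel 42 mm in diameter looking level along the body's -x axis, lens centre 190 mm above the bench. Origin: on the bench 30 mm behind the lens's front glass, below the optical axis. x points backwards, away from what the camera looks at; z up.
- camera_lens (a point): Centre of the lens's front glass, 190 mm above the bench. The camera looks level along this point's -x axis; z up.
- camera_spot (a point): The point 100 mm straight in front of the lens's front glass, at lens height (190 mm), where the mouth of the bowl's port is to be held. Nothing marks it. Axes as camera_lens.
- jar: Bystander: glass jar with a steel lid, 60 mm in diameter, 85 mm high. Origin: centre of the underside.
- can: Bystander: can, 55 mm in diameter, 120 mm high. Origin: centre of the underside.
- reel: Bystander: flat black reel lying down, 90 mm in diameter, 30 mm high. Origin: centre of the underside.
- driver: Bystander: screwdriver lying on the bench, 180 mm long, lying along its own x axis.
Mind the look-alikes: they are no part of the job. Leave any black look-alike of the pot alone.

How it is judged:
By the outcome, as a careful person would: the job done as asked, in the order asked, and still so for the second after the job is handed in, while the arm keeps its last pose, push and grip.
It also fails if it takes over 58 s, if anything falls off the work surface, if the arm or the gripper's body presses on something with over 40 N, if the wrist force passes 120 N, or if a joint passes its speed limit or range.

### The arm

A 7-joint arm with a two-finger parallel gripper is mounted at the origin on the work surface. World frame = base frame: x ahead of the robot, y to its left, z up, the work surface at z = 0. Lengths are in m, angles in rad, forces in N, time in s.
With the tool pointing down it reaches from about 0.35 to 0.9 m from the base axis. Payload 8.1 kg.
Tool frame: the origin (TCP) lies midway between the tips of the shut fingers; the grasp point (between the pads) lies 19 mm behind it; z points along the fingers, y is the line along which they close (so a half turn about z gives the same grasp; the last joint's range is limited). The gripper opens to 92 mm and grips with 3 to 60 N. Pads are 19 mm wide; open, the fingers measure 130 mm over their backs; the gripper's body (75 mm by 190 mm) begins 47 mm behind the grasp point.
Start: joints at [-1.436, 0.434, 0.025, 1.573, -0.012, 1.134, -0.075], TCP at [0.147, 0.607, 0.227] pointing down, gripper open.
Joint ranges: [-2.62, 2.62], [-0.44, 2.09], [-1.27, 1.32], [0.08, 2.57], [-1.32, 4.46], [0.12, 2], [-2.74, 2.74]. Speed limits (rad/s): [2.22, 2.22, 3.01, 3.01, 3.14, 3.14, 3.14].

### API

Orientations are given as a rotation vector (axis times angle).
In Python, from cell import arm gives the robot as it stands.
- The arm moves only by the tool move_arm, never from a script. Its argument "motion" is a list of rows, each an object of numbers: "tx", "ty", "tz": the shift along the tool's x, y, z normalised to -1 to 1, where 1 is 1000 mm; "twist": the turn about the tool's z normalised to -1 to 1, where 1 is pi/2 rad. In form: [{"tx": .., "ty": .., "tz": .., "twist": ..}, ...]. A call has 1 to 12 rows; each row shifts and turns the commanded pose from where the row before left it, along the tool's axes as they then stand; what a row does not reach is not made up. A row lasts 1/10 s, in which the tool goes at most 50 mm and 8.59 degrees, less where a joint would pass 70% of its speed; a pose out of reach is approached as far as the arm can. A call with a number of a shift or a turn outside -1 to 1 is refused whole. A call with a gripper value outside its range is refused whole. "gripper" is the gripper's target within -1 to 1 (shut at 1, half-way at 0, fully open at -1), set as the call begins (left out, the last holds). The fingers move at their own pace and stop on an object; "squeeze" is the grip in N (left out, the last holds). Time passes only in rows, so rows that do not move let the fingers close. It gives the time, the measured TCP pose, the force, the opening and the grip force at its end, in the units of the state.
- arm.observe(): the state, without advancing time (a new reading comes with each control period).
- arm.get_image(name): name is "scene" or "top" or "wrist"; returns the picture (384x512x3 uint8, red, green, blue); there is no depth.
- arm.calibration(name): a dict with "K" (3x3 intrinsics, pixels), "T" (4x4, takes a point from camera to world coordinates). Camera axes: x right, y down, z forward; pixel columns grow to the right and rows downward; lengths in m; the calibration is good to about 2 mm. A picture is of the moment at which its call begins: read the wrist's pose just before it. calibration takes no time and is no camera call; for the wrist camera it gives the pose at the moment of the call.
- arm.sign_off(): hands the job in; it is judged then, once.
Trained networks look in the newest picture that a camera, given by its name, has taken for a name from the list of things; names that differ only in an ending like _2 or _b are one class to them, and where a whole thing is asked for, a point or a joint stands for the part that bears it (a point fixed in the world has none). Each returns a list of dicts, best first, with "conf" (0 to 1); they miss things now and then, are a little off and sometimes report something else, mostly with a low value. They report only what shows in the picture. A call takes as long as a camera call. They do not tell look-alikes from the thing itself.
- arm.look_for(camera, query): "point" ([column, row] as shares, 0 to 1, of the picture: columns of its width, rows of its height, amid what is visible of it).
- arm.regions_of(camera, query): "region" (384x512 bool, what is visible of it) and "point" ([column, row] as shares, 0 to 1, of the picture: columns of its width, rows of its height, amid what is visible of it).
- arm.place_of(camera, query): "point" ([column, row] as shares, 0 to 1, of the picture: columns of its width, rows of its height: a listed point, or the origin of a listed thing).
The state is a dict: "clock": time; "joints": joint angles; "dq": joint speeds; "joint_efforts": joint torques, N m; "position": TCP position; "ee_rot": TCP orientation; "force": force on the tool from outside, world axes, zero at the start; "ft_torque": the same for the moment, N m; "width": opening from 0.0 (shut) to 1.0 (fully open); "gripper_force": force on a finger pad.
Only numpy, scipy, OpenCV 4.12 (cv2) and the standard library are available. Lean on these libraries where they do the work, as an engineer would, in place of code of your own. Each camera call takes 0.05 s, during which the arm holds its last target. There are 200 camera calls.

## Working session

There is one attempt and no reset: what is moved stays moved. The work goes in short steps, Python scripts to look and compute and a tool call to move; the robot and the scene stay as the last step left them, time stands still between calls to the robot, and variables do not carry over. Pictures are saved under pics/ and viewed, at most 10 in all, crops included, and the job is handed in when it is done.

Besides the shell and the picture viewer there is one more tool, called after "Request:" in YAML: its name, and indented under it one key for each argument. move_arm: Moves the arm, as the interface text tells. Scaled input: -1 to 1 covers 1000 mm each way for a shift and pi/2 rad each way for a turn. Its arguments: {"type":"object","properties":{"motion":{"type":"array","items":{"type":"object","properties":{"tx":{"type":"number"},"ty":{"type":"number"},"tz":{"type":"number"},"twist":{"type":"number"}}}},"gripper":{"type":"number"},"squeeze":{"type":"number"}},"required":["motion"]}

```bash
mkdir -p pics; ls; python3 - <<'E'
from cell import arm
import cv2,numpy as np
s=arm.observe();print(s)
ims=[]
for c in("scene","top"):
    im=arm.get_image(c)[:,:,::-1];cv2.imwrite(f"pics/{c}0.png",im)
    k=arm.calibration(c);print(c,k["K"].tolist(),np.round(k["T"],3).tolist())
    for q in["bowl","bowl_port","nest","brush","pot","camera","camera_lens"]:
        print(q,[(round(d["conf"],2),np.round(np.array(d["point"])*[512,384],1).tolist()) for d in arm.place_of(c,q)])
E
```

```text
pics
{'clock': 0.0, 'joints': array([-1.43560027,  0.43525256,  0.02498934,  1.57412228, -0.01156501,
        1.13402223, -0.0750946 ]), 'dq': array([-0.00115631,  0.00021149,  0.00045823, -0.00023661,  0.00027844,
        0.00123081,  0.00270928]), 'joint_efforts': array([-6.06619506e-05, -6.67858243e+01,  9.84762870e-01, -3.14449954e+01,
       -6.07411587e-02,  4.31198487e-02,  1.68036845e-04]), 'position': array([0.14717815, 0.60687268, 0.22591709]), 'ee_rot': array([-3.72749505e-01, -3.11939149e+00,  2.60789330e-03]), 'force': array([-0.02899953, -0.61098083, -0.95237164]), 'ft_torque': array([-0.02286973, -0.02877625,  0.02316808]), 'gripper_force': 0.0, 'width': 0.9980491149367781}
scene [[382.8887051624073, 0.0, 262.0814791103685], [0.0, 382.8887051624073, 192.0712282068982], [0.0, 0.0, 1.0]] [[0.409, 0.726, -0.553, 1.27], [0.912, -0.331, 0.241, -0.215], [-0.008, -0.603, -0.797, 1.085], [0.0, 0.0, 0.0, 1.0]]
bowl [(0.85, [159.9, 223.9])]
bowl_port [(0.56, [167.6, 223.7])]
nest [(0.79, [157.3, 223.0])]
brush [(0.56, [333.1, 164.8])]
pot [(0.92, [224.3, 189.6]), (0.86, [235.1, 213.7]), (0.42, [202.0, 281.9])]
camera [(0.87, [332.0, 164.0])]
camera_lens [(0.75, [328.0, 129.4])]
top [[441.63425635643716, 0.0, 255.37708475949702], [0.0, 441.63425635643716, 195.21516890384223], [0.0, 0.0, 1.0]] [[-0.021, -0.996, 0.091, 0.513], [-1.0, 0.019, -0.016, 0.064], [0.014, -0.091, -0.996, 1.205], [0.0, 0.0, 0.0, 1.0]]
bowl [(0.66, [368.6, 236.1]), (0.29, [364.9, 231.4])]
bowl_port [(0.82, [356.7, 223.2]), (0.56, [267.9, 148.0])]
nest [(0.83, [367.5, 233.4])]
brush [(0.7, [364.8, 232.4])]
pot [(0.86, [274.9, 221.4]), (0.74, [269.7, 254.8])]
camera [(0.65, [122.1, 236.9])]
camera_lens [(0.94, [108.5, 243.1])]
```

View pics/scene0.png

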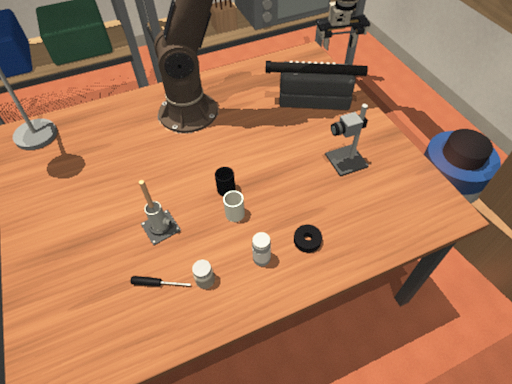

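View pics/top0.png

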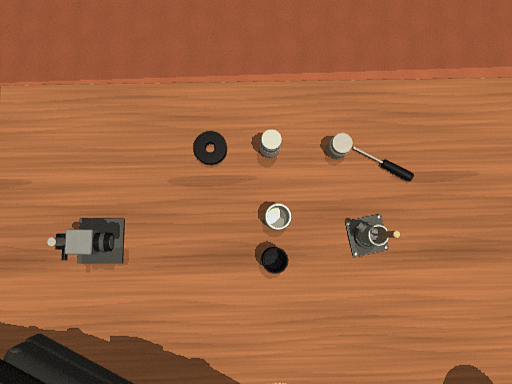

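The scene shows the bowl with the brush at (155,220), its handle top at (143,183), the white pot at (234,206), the black look-alike at (225,181), and the inspection camera at (348,140). In top they are at: bowl (377,234), white pot (278,216), black pot (274,260), camera (95,241). The only confusable pair is the pots, and I choose the white one. Next is a close crop with ray measurements.

```bash
cat > h.py <<'E'
from cell import arm
import cv2,numpy as np
def ray(c,p):
    k=arm.calibration(c);K,T=np.array(k["K"]),np.array(k["T"])
    d=T[:3,:3]@np.linalg.solve(K,[p[0],p[1],1]);return T[:3,3],d
def atz(c,p,z):
    o,d=ray(c,p);return o+d*(z-o[2])/d[2]
def proj(c,X):
    k=arm.calibration(c);K,T=np.array(k["K"]),np.array(k["T"])
    q=K@(T[:3,:3].T@(np.array(X)-T[:3,3]));return q[:2]/q[2]
E
python3 - <<'E'
from h import *
a=cv2.imread("pics/scene0.png");b=cv2.imread("pics/top0.png")
z=lambda im,x,y,w,h:cv2.resize(im[y:y+h,x:x+w],(400,300),interpolation=cv2.INTER_CUBIC)
cv2.imwrite("pics/crop.png",np.vstack([np.hstack([z(a,115,170,100,75),z(a,300,95,100,75)]),np.hstack([z(b,325,200,100,75),z(b,40,205,100,75)])]))
for n,c,p,h in[("pot","scene",(224.3,189.6),0),("potb","scene",(235.1,213.7),0),("pot","top",(274.9,221.4),0),("potrim","top",(278,216),.09),("bowl","scene",(159.9,223.9),.006),("bowl","top",(368.6,236.1),.006),("nest","scene",(157.3,223),0),("nest","top",(367.5,233.4),0),("port","scene",(167.6,223.7),.051),("port","top",(356.7,223.2),.051),("lens","scene",(328,129.4),.19),("lens","top",(108.5,243.1),.19),("cam","scene",(332,164),0),("cam","top",(122.1,236.9),0),("brushtop","top",(397,234.5),.246),("brushtop","scene",(142,181),.246)]:
    print(n,c,atz(c,p,h).round(4))
E
```

```text
pot scene [ 0.4512 -0.0053  0.    ]
potb scene [ 0.5635 -0.0085  0.    ]
pot top [ 0.5502 -0.007   0.    ]
potrim top [ 0.5608 -0.0099  0.09  ]
bowl scene [ 0.5016 -0.2531  0.006 ]
bowl top [ 0.505 -0.26   0.006]
nest scene [ 0.4902 -0.2603  0.    ]
nest top [ 0.5123 -0.259   0.    ]
port scene [ 0.5431 -0.2288  0.051 ]
port top [ 0.5395 -0.2181  0.051 ]
lens scene [0.501  0.3632 0.19  ]
lens top [0.5027 0.3841 0.19  ]
cam scene [0.5056 0.406  0.    ]
cam top [0.5167 0.4076 0.    ]
brushtop top [ 0.5087 -0.2573  0.246 ]
brushtop scene [ 0.5119 -0.2532  0.246 ]
```

View pics/crop.png

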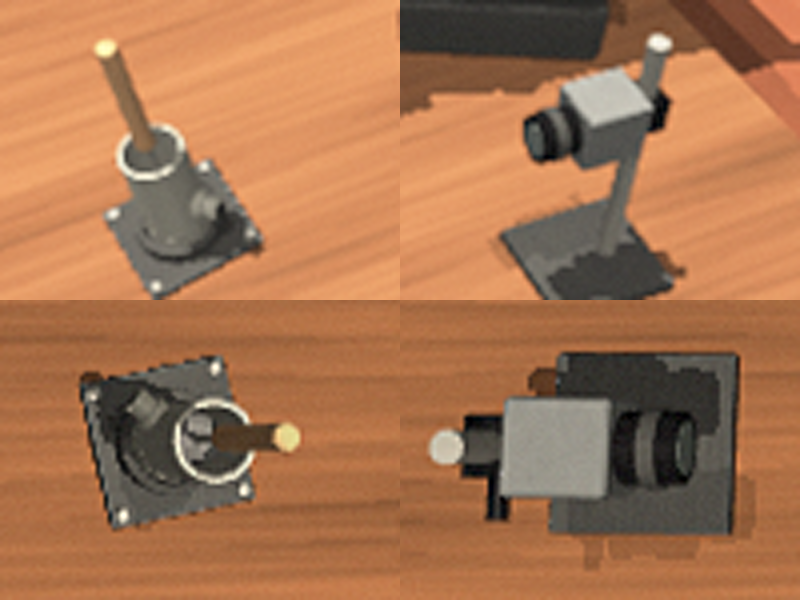

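```bash
python3 - <<'E'
from h import *
P=lambda X,Y,ox,oy:(ox+X/4-.375,oy+Y/4-.375)
for n,c,p,h in[("bowlrim","top",P(214,141,325,200),.116),("bowlrim","scene",P(153,153,115,170),.116),("btop","top",P(287,137,325,200),.246),("btop","scene",P(107,48,115,170),.246),
("portmouth","top",P(143,102,325,200),.053),("portmouth","scene",P(211,206,115,170),.051),
("nestTL","top",P(92,96,325,200),.006),("nestTR","top",P(216,67,325,200),.006),("nestBR","top",P(244,191,325,200),.006),("nestBL","top",P(122,216,325,200),.006),
("plTR","top",P(340,53,40,205),.012),("plBR","top",P(333,234,40,205),.012),("plTL","top",P(157,52,40,205),.012),("plBL","top",P(150,233,40,205),.012),
("post","top",P(46,147,40,205),.26),("post","scene",P(259,44,300,95),.26),
("hTL","top",P(104,98,40,205),.218),("hTR","top",P(210,100,40,205),.218),("hBL","top",P(102,192,40,205),.218),("hBR","top",P(208,198,40,205),.218),
("lens","top",P(287,150,40,205),.19),("lens","scene",P(140,138,300,95),.19)]:
    print(n,c,np.round(p,1),atz(c,p,h).round(4))
print(proj("scene",[.147,.607,.226]),proj("top",[.147,.607,.226]))
# pot rim by region
for c in("scene","top"):
    arm.get_image(c)
    for d in arm.regions_of(c,"pot"):
        v,u=np.nonzero(d["region"]);print(c,d["conf"],u.min(),u.max(),v.min(),v.max())
E
```

```text
bowlrim top [378.1 234.9] [ 0.5082 -0.254   0.116 ]
bowlrim scene [152.9 207.9] [ 0.5138 -0.2537  0.116 ]
btop top [396.4 233.9] [ 0.5101 -0.256   0.246 ]
btop scene [141.4 181.6] [ 0.5134 -0.2554  0.246 ]
portmouth top [360.4 225.1] [ 0.5342 -0.2271  0.053 ]
portmouth scene [167.4 221.1] [ 0.5333 -0.2268  0.051 ]
nestTL top [347.6 223.6] [ 0.5399 -0.2043  0.006 ]
nestTR top [378.6 216.4] [ 0.5579 -0.2898  0.006 ]
nestBR top [385.6 247.4] [ 0.4736 -0.3049  0.006 ]
nestBL top [355.1 253.6] [ 0.4586 -0.2214  0.006 ]
plTR top [124.6 217.9] [0.5675 0.3978 0.012 ]
plBR top [122.9 263.1] [0.447  0.4017 0.012 ]
plTL top [ 78.9 217.6] [0.5706 0.5201 0.012 ]
plBL top [ 77.1 262.9] [0.4503 0.5229 0.012 ]
post top [ 51.1 241.4] [0.5095 0.4828 0.26  ]
post scene [364.4 105.6] [0.5142 0.4808 0.26  ]
hTL top [ 65.6 229.1] [0.5357 0.4701 0.218 ]
hTR top [ 92.1 229.6] [0.5334 0.4117 0.218 ]
hBL top [ 65.1 252.6] [0.4841 0.4703 0.218 ]
hBR top [ 91.6 254.1] [0.4795 0.4121 0.218 ]
lens top [111.4 242.1] [0.5047 0.3776 0.19  ]
lens scene [334.6 129.1] [0.509  0.3839 0.19  ]
[337.76512531  47.36195183] [ -4.52868371 414.88812287]
scene 0.98 224 243 191 221
scene 0.77 215 235 167 194
top 0.6 264 290 204 229
top 0.6 261 288 247 273
top 0.47 355 413 148 180
```

Request:
move_arm:
  motion:
    - {"tz":-0.02,"twist":0.0934}
    - {"tz":-0.02,"twist":0.0934}
    - {"tz":-0.02,"twist":0.0934}
    - {"tz":-0.02,"twist":0.0934}
    - {"tz":-0.02,"twist":0.0934}
    - {"tz":-0.02,"twist":0.0934}
    - {"tz":-0.02,"twist":0.0934}
    - {}
  gripper: -1
  squeeze: 20

```text
invalid input
```

Request:
move_arm:
  motion:
    - {"tx":0,"ty":0,"tz":-0.02,"twist":0.0934}
    - {"tx":0,"ty":0,"tz":-0.02,"twist":0.0934}
    - {"tx":0,"ty":0,"tz":-0.02,"twist":0.0934}
    - {"tx":0,"ty":0,"tz":-0.02,"twist":0.0934}
    - {"tx":0,"ty":0,"tz":-0.02,"twist":0.0934}
    - {"tx":0,"ty":0,"tz":-0.02,"twist":0.0934}
    - {"tx":0,"ty":0,"tz":-0.02,"twist":0.0934}
    - {"tx":0,"ty":0,"tz":0,"twist":0}
  gripper: -1
  squeeze: 20

```text
clock: 1.8
position: [0.1475, 0.6085, 0.3696]
ee_rot: [-1.86, -2.529, -0.007]
force: [-0.3, 0.5, 0.5]
width: 0.994
gripper_force: 0.0
```

Request:
move_arm:
  motion:
    - {"tx":-0.038,"ty":0.0038,"tz":0,"twist":0}
    - {"tx":-0.038,"ty":0.0038,"tz":0,"twist":0}
    - {"tx":-0.038,"ty":0.0038,"tz":0,"twist":0}
    - {"tx":-0.038,"ty":0.0038,"tz":0,"twist":0}
    - {"tx":-0.038,"ty":0.0038,"tz":0,"twist":0}
    - {"tx":-0.038,"ty":0.0038,"tz":0,"twist":0}
    - {"tx":-0.038,"ty":0.0038,"tz":0,"twist":0}
    - {"tx":-0.038,"ty":0.0038,"tz":0,"twist":0}
    - {"tx":-0.038,"ty":0.0038,"tz":0,"twist":0}
    - {"tx":-0.038,"ty":0.0038,"tz":0,"twist":0}
    - {"tx":-0.038,"ty":0.0038,"tz":0,"twist":0}
    - {"tx":-0.038,"ty":0.0038,"tz":0,"twist":0}

```text
clock: 3.0
position: [0.3282, 0.1846, 0.3661]
ee_rot: [-1.852, -2.537, 0.0]
force: [0.2, 0.5, 0.2]
width: 1.001
gripper_force: 0.0
```

Request:
move_arm:
  motion:
    - {"tx":-0.038,"ty":0.0038,"tz":0,"twist":0}
    - {"tx":-0.038,"ty":0.0038,"tz":0,"twist":0}
    - {"tx":-0.038,"ty":0.0038,"tz":0,"twist":0}
    - {"tx":-0.038,"ty":0.0038,"tz":0,"twist":0}
    - {"tx":-0.038,"ty":0.0038,"tz":0,"twist":0}
    - {"tx":-0.038,"ty":0.0038,"tz":0,"twist":0}
    - {"tx":-0.038,"ty":0.0038,"tz":0,"twist":0}
    - {"tx":-0.038,"ty":0.0038,"tz":0,"twist":0}
    - {"tx":-0.038,"ty":0.0038,"tz":0,"twist":0}
    - {"tx":0,"ty":0,"tz":0,"twist":0.094}
    - {"tx":0,"ty":0,"tz":0,"twist":0.094}
    - {"tx":0,"ty":0,"tz":0,"twist":0.094}

```text
clock: 4.2
position: [0.4633, -0.1301, 0.3658]
ee_rot: [-2.373, -2.059, 0.003]
force: [0.5, 0.3, -0.6]
width: 0.999
gripper_force: 0.0
```

Request:
move_arm:
  motion:
    - {"tx":0,"ty":0,"tz":0,"twist":0.094}
    - {"tx":0,"ty":0,"tz":0,"twist":0.094}
    - {"tx":0,"ty":0,"tz":0,"twist":0.094}
    - {"tx":0,"ty":0,"tz":0,"twist":0.094}
    - {"tx":0,"ty":0,"tz":0,"twist":0}
    - {"tx":0,"ty":0,"tz":0,"twist":0}

```text
clock: 4.8
position: [0.4635, -0.1295, 0.3663]
ee_rot: [-2.862, -1.294, 0.001]
force: [0.3, -0.4, -0.8]
width: 0.999
gripper_force: 0.0
```

```bash
cat >> h.py <<'E'
from scipy.spatial.transform import Rotation as Ro
def yaw(): # world angle of tool y, deg
    y=Ro.from_rotvec(arm.observe()["ee_rot"]).as_matrix()[:,1];return np.degrees(np.arctan2(y[1],y[0]))
def delta(t):
    s=arm.observe();R=Ro.from_rotvec(s["ee_rot"]).as_matrix()
    return (R.T@(np.array(t)-s["position"])).round(4)
E
python3 - <<'E'
from h import *
s=arm.observe();print(s["position"],yaw(),s["joints"].round(2))
print(delta([.511,-.256,.37]))
k=arm.calibration("wrist");print(np.round(k["T"],3).tolist(),k["K"][0])
cv2.imwrite("pics/w1.png",arm.get_image("wrist")[:,:,::-1])
E
```

```text
[ 0.46345328 -0.12945198  0.36630643] -41.33823842138565 [-0.92  0.17  1.29  1.73 -0.16  1.36 -0.32]
[-0.0636  0.1193 -0.0037]
[[0.75, -0.64, -0.164, 0.506], [-0.661, -0.727, -0.187, -0.08], [0.001, 0.248, -0.969, 0.524], [0.0, 0.0, 0.0, 1.0]] [314.66106097   0.         257.42311853]
```

View pics/w1.png

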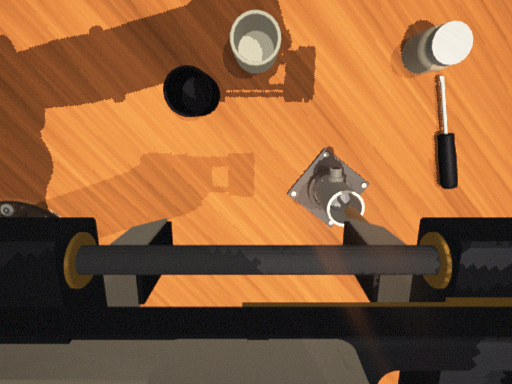

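Wrist picture: the bowl rim is at (346,208) with the port stub above it at (336,173), the white pot at (256,42) and the black pot at (191,91). I'm measuring from this view.

```bash
python3 - <<'E'
from h import *
for n,p,h in[("rim",(346,207.5),.116),("port",(335.5,171),.058),("potrim",(256,41),.09),("nestT",(325,152.5),.006),("nestR",(365,186),.006),("nestL",(293,193),.006)]:
    print(n,atz("wrist",p,h).round(4))
for q,h in[("bowl",.006),("bowl_port",.051),("nest",0),("pot",0)]:
    print(q,[(round(d["conf"],2),atz("wrist",np.array(d["point"])*[512,384],h).round(4)) for d in arm.place_of("wrist",q)])
E
```

```text
rim [ 0.5118 -0.2556  0.116 ]
port [ 0.5358 -0.2243  0.058 ]
potrim [ 0.5613 -0.0149  0.09  ]
nestT [ 0.5452 -0.2044  0.006 ]
nestR [ 0.5608 -0.2939  0.006 ]
nestL [ 0.4614 -0.2226  0.006 ]
bowl [(0.96, array([ 0.5094, -0.2555,  0.006 ]))]
bowl_port [(0.66, array([ 0.5395, -0.2265,  0.051 ]))]
nest [(0.65, array([ 0.507 , -0.2602,  0.    ]))]
pot [(0.93, array([ 0.5619, -0.0162,  0.    ])), (0.77, array([0.4582, 0.0007, 0.    ])), (0.69, array([ 0.5101, -0.2601,  0.    ]))]
```

Request:
move_arm:
  motion:
    - {"tx":-0.01,"ty":0.02,"tz":0,"twist":0}
    - {"tx":-0.01,"ty":0.02,"tz":0,"twist":0}
    - {"tx":-0.01,"ty":0.02,"tz":0,"twist":0}
    - {"tx":-0.01,"ty":0.02,"tz":0,"twist":0}
    - {"tx":-0.01,"ty":0.02,"tz":0,"twist":0}
    - {"tx":-0.0136,"ty":0.0193,"tz":0,"twist":0}
    - {"tx":0,"ty":0,"tz":0,"twist":0}
    - {"tx":0,"ty":0,"tz":0,"twist":0}

```text
clock: 5.85
position: [0.5102, -0.2567, 0.3665]
ee_rot: [-2.867, -1.285, 0.001]
force: [-0.1, 0.1, -0.2]
width: 1.001
gripper_force: 0.0
```

```bash
python3 - <<'E'
from h import *
s=arm.observe();print(s["position"],yaw(),s["joints"].round(2))
for t in range(2):
  arm.get_image("scene")
  arm.get_image("wrist")
  for q,h in[("bowl",.006),("bowl_port",.051),("brush",.011)]:
   for c in("wrist","scene"): print(q,c,[(round(d["conf"],2),atz(c,np.array(d["point"])*[512,384],h).round(4)) for d in arm.place_of(c,q)])
cv2.imwrite("pics/w2.png",arm.get_image("wrist")[:,:,::-1])
E
```

```text
[ 0.51021064 -0.25665197  0.36645424] -41.72399088063965 [-0.39  0.4   1.15  1.53 -0.37  1.45  0.04]
bowl wrist [(0.7, array([ 0.5132, -0.2551,  0.006 ]))]
bowl scene [(0.93, array([ 0.4982, -0.2614,  0.006 ]))]
bowl_port wrist [(0.88, array([ 0.536, -0.226,  0.051]))]
bowl_port scene [(0.84, array([ 0.5387, -0.2292,  0.051 ]))]
brush wrist [(0.73, array([ 0.5613, -0.0162,  0.011 ])), (0.68, array([ 0.5153, -0.2603,  0.011 ]))]
brush scene [(0.74, array([ 0.5061, -0.2338,  0.011 ]))]
bowl wrist [(0.68, array([ 0.5144, -0.2579,  0.006 ]))]
bowl scene [(0.63, array([ 0.5218, -0.2538,  0.006 ]))]
bowl_port wrist [(0.84, array([ 0.5391, -0.2251,  0.051 ]))]
bowl_port scene [(0.96, array([ 0.5351, -0.2197,  0.051 ]))]
brush wrist [(0.68, array([ 0.5066, -0.2591,  0.011 ])), (0.56, array([ 0.5101, -0.2619,  0.011 ]))]
brush scene []
```

View pics/w2.png

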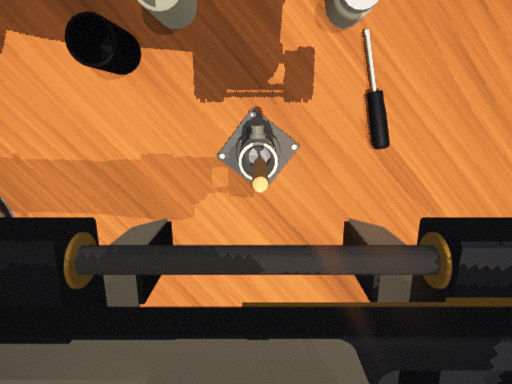

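Wrist picture: the brush handle top is at (260,184), the rim at (258,161) and the port straight up at (258,128), so the port lies perpendicular to the finger line.

```bash
python3 - <<'E'
from h import *
im=cv2.imread("pics/w2.png");h=cv2.cvtColor(im,cv2.COLOR_BGR2HSV)[170:200,245:275]
m=(h[...,2]>150)
n,l,st,ce=cv2.connectedComponentsWithStats(m.astype(np.uint8))
for i in range(1,n):
    if st[i,4]>40: print(st[i],ce[i]+[245,170])
for p in [(260,184),(260.5,184.5)]:
    X=atz("wrist",p,.246);print(X,delta([X[0],X[1],.19]))
X=atz("wrist",(258,161.5),.116);print("rim",X)
E
```

```text
[  0   6  30  24 616] [259.59253247 189.09902597]
[ 0.51196403 -0.25709583  0.246     ] [0.0005 0.0016 0.1767]
[ 0.5119933  -0.25774802  0.246     ] [-0.      0.0021  0.1767]
rim [ 0.51083795 -0.25618796  0.116     ]
```

Request:
move_arm:
  motion:
    - {"tx":0,"ty":0.001,"tz":0.015,"twist":0}
    - {"tx":0,"ty":0,"tz":0.02,"twist":0}
    - {"tx":0,"ty":0,"tz":0.02,"twist":0}
    - {"tx":0,"ty":0,"tz":0.02,"twist":0}
    - {"tx":0,"ty":0,"tz":0.02,"twist":0}
    - {"tx":0,"ty":0,"tz":0.02,"twist":0}
    - {"tx":0,"ty":0,"tz":0.02,"twist":0}
    - {"tx":0,"ty":0,"tz":0.015,"twist":0}
    - {"tx":0,"ty":0,"tz":0.015,"twist":0}
    - {"tx":0,"ty":0,"tz":0.01,"twist":0}
    - {"tx":0,"ty":0,"tz":0.001,"twist":0}
    - {"tx":0,"ty":0,"tz":0,"twist":0}

```text
clock: 7.9
position: [0.5113, -0.2572, 0.1909]
ee_rot: [2.866, 1.285, 0.0]
force: [0.6, -0.2, -0.3]
width: 1.002
gripper_force: 0.0
```

Request:
move_arm:
  motion:
    - {"tx":0,"ty":0,"tz":0,"twist":0}
    - {"tx":0,"ty":0,"tz":0,"twist":0}
    - {"tx":0,"ty":0,"tz":0,"twist":0}
    - {"tx":0,"ty":0,"tz":0,"twist":0}
    - {"tx":0,"ty":0,"tz":0,"twist":0}
    - {"tx":0,"ty":0,"tz":0,"twist":0}
    - {"tx":0,"ty":0,"tz":0,"twist":0}
    - {"tx":0,"ty":0,"tz":0,"twist":0}
    - {"tx":0,"ty":0,"tz":0,"twist":0}
    - {"tx":0,"ty":0,"tz":0,"twist":0}
  gripper: 1
  squeeze: 25

```text
clock: 8.9
position: [0.5112, -0.257, 0.1907]
ee_rot: [-2.867, -1.285, -0.0]
force: [0.4, 0.1, -0.3]
width: 0.177
gripper_force: 0.0
```

Request:
move_arm:
  motion:
    - {"tx":0,"ty":0,"tz":0,"twist":0}
    - {"tx":0,"ty":0,"tz":0,"twist":0}
    - {"tx":0,"ty":0,"tz":0,"twist":0}

```text
clock: 9.2
position: [0.5112, -0.257, 0.1907]
ee_rot: [-2.866, -1.286, -0.0]
force: [-0.2, 0.7, -0.0]
width: 0.17
gripper_force: 25.0
```

Request:
move_arm:
  motion:
    - {"tx":0,"ty":0,"tz":-0.009,"twist":0}
    - {"tx":0,"ty":0,"tz":-0.009,"twist":0}
    - {"tx":0,"ty":0,"tz":-0.009,"twist":0}
    - {"tx":0,"ty":0,"tz":-0.009,"twist":0}
    - {"tx":0,"ty":0,"tz":-0.009,"twist":0}
    - {"tx":0,"ty":0,"tz":-0.008,"twist":0}
    - {"tx":0,"ty":0,"tz":0,"twist":0}
    - {"tx":0,"ty":0,"tz":0,"twist":0}

```text
clock: 10.0
position: [0.5113, -0.2569, 0.2438]
ee_rot: [-2.866, -1.286, -0.0]
force: [0.5, -0.4, 0.1]
width: 0.17
gripper_force: 25.0
```

```bash
python3 - <<'E'
from h import *
z=lambda im,x,y,w,h:cv2.resize(im[y:y+h,x:x+w],(400,300),interpolation=cv2.INTER_CUBIC)
a=arm.get_image("scene")[:,:,::-1];b=arm.get_image("wrist")[:,:,::-1]
cv2.imwrite("pics/up1.png",np.hstack([z(a,115,150,100,75),z(b,180,80,160,120)]))
E
```

```text
(no output)
```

View pics/up1.png

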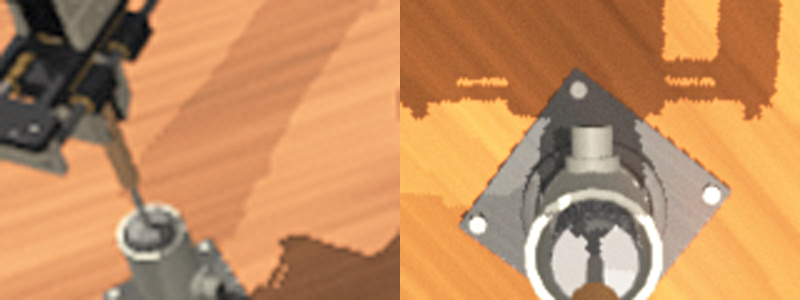

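The bristles are level with the rim and the bowl is seated in its nest. In the wrist crop the port is at column 592 and the rim centre at about 594.

Request:
move_arm:
  motion:
    - {"tx":0,"ty":0,"tz":0.01,"twist":0}
    - {"tx":0,"ty":0,"tz":0.01,"twist":0}
    - {"tx":0,"ty":0,"tz":0.01,"twist":0}
    - {"tx":0,"ty":0,"tz":0.01,"twist":0}
    - {"tx":0,"ty":0,"tz":0.008,"twist":0}
    - {"tx":0,"ty":0,"tz":0.006,"twist":0}
    - {"tx":0,"ty":0,"tz":0,"twist":0}
    - {"tx":0,"ty":0,"tz":0,"twist":0}

```text
clock: 10.9
position: [0.5114, -0.2573, 0.1897]
ee_rot: [2.866, 1.285, 0.0]
force: [0.4, -0.5, 0.2]
width: 0.171
gripper_force: 25.0
```

Request:
move_arm:
  motion:
    - {"tx":0,"ty":0,"tz":0.001,"twist":0}
    - {"tx":0,"ty":0,"tz":0.001,"twist":0}
    - {"tx":0,"ty":0,"tz":0,"twist":0}
    - {"tx":0,"ty":0,"tz":0,"twist":0}

```text
clock: 11.3
position: [0.512, -0.2579, 0.1896]
ee_rot: [2.865, 1.285, 0.003]
force: [-2.1, 1.5, 17.7]
width: 0.169
gripper_force: 25.0
```

Bottom contact is confirmed. Now the second stroke.

Request:
move_arm:
  motion:
    - {"tx":0,"ty":0,"tz":-0.01,"twist":0}
    - {"tx":0,"ty":0,"tz":-0.01,"twist":0}
    - {"tx":0,"ty":0,"tz":-0.01,"twist":0}
    - {"tx":0,"ty":0,"tz":-0.01,"twist":0}
    - {"tx":0,"ty":0,"tz":-0.009,"twist":0}
    - {"tx":0,"ty":0,"tz":-0.007,"twist":0}
    - {"tx":0,"ty":0,"tz":0,"twist":0}
    - {"tx":0,"ty":0,"tz":0,"twist":0}

```text
clock: 12.1
position: [0.5112, -0.2569, 0.2436]
ee_rot: [-2.866, -1.286, -0.0]
force: [-0.1, 0.4, -1.5]
width: 0.167
gripper_force: 25.0
```

Request:
move_arm:
  motion:
    - {"tx":0,"ty":0,"tz":0.01,"twist":0}
    - {"tx":0,"ty":0,"tz":0.01,"twist":0}
    - {"tx":0,"ty":0,"tz":0.01,"twist":0}
    - {"tx":0,"ty":0,"tz":0.01,"twist":0}
    - {"tx":0,"ty":0,"tz":0.008,"twist":0}
    - {"tx":0,"ty":0,"tz":0.006,"twist":0}
    - {"tx":0,"ty":0,"tz":0.001,"twist":0}
    - {"tx":0,"ty":0,"tz":0.001,"twist":0}
    - {"tx":0,"ty":0,"tz":0,"twist":0}
    - {"tx":0,"ty":0,"tz":0,"twist":0}

```text
clock: 13.1
position: [0.5117, -0.2576, 0.189]
ee_rot: [2.866, 1.285, 0.002]
force: [-2.7, 2.0, 13.6]
width: 0.171
gripper_force: 25.0
```

Request:
move_arm:
  motion:
    - {"tx":0,"ty":0,"tz":-0.01,"twist":0}
    - {"tx":0,"ty":0,"tz":-0.015,"twist":0}
    - {"tx":0,"ty":0,"tz":-0.02,"twist":0}
    - {"tx":0,"ty":0,"tz":-0.02,"twist":0}
    - {"tx":0,"ty":0,"tz":-0.02,"twist":0}
    - {"tx":0,"ty":0,"tz":-0.02,"twist":0}
    - {"tx":0,"ty":0,"tz":-0.02,"twist":0}
    - {"tx":0,"ty":0,"tz":-0.01,"twist":0}
    - {"tx":0,"ty":0,"tz":0,"twist":0}
    - {"tx":0,"ty":0,"tz":0,"twist":0}

```text
clock: 14.1
position: [0.5111, -0.2568, 0.3223]
ee_rot: [-2.866, -1.286, 0.0]
force: [-0.9, 0.0, -0.9]
width: 0.169
gripper_force: 25.0
```

Request:
move_arm:
  motion:
    - {"tx":0.01,"ty":-0.0055,"tz":0,"twist":0}
    - {"tx":0.02,"ty":-0.012,"tz":0,"twist":0}
    - {"tx":0.02,"ty":-0.012,"tz":0,"twist":0}
    - {"tx":0.02,"ty":-0.012,"tz":0,"twist":0}
    - {"tx":0.02,"ty":-0.012,"tz":0,"twist":0}
    - {"tx":0.02,"ty":-0.012,"tz":0,"twist":0}
    - {"tx":0.02,"ty":-0.012,"tz":0,"twist":0}
    - {"tx":0.02,"ty":-0.012,"tz":0,"twist":0}
    - {"tx":0.02,"ty":-0.012,"tz":0,"twist":0}
    - {"tx":0.02,"ty":-0.012,"tz":0,"twist":0}
    - {"tx":0.02,"ty":-0.01,"tz":0,"twist":0}
    - {"tx":0.006,"ty":-0.002,"tz":0,"twist":0}

```text
clock: 15.3
position: [0.5613, -0.0082, 0.3215]
ee_rot: [-2.862, -1.292, 0.002]
force: [0.1, 0.5, -0.8]
width: 0.17
gripper_force: 25.0
```

```bash
python3 - <<'E'
from h import *
z=lambda im,x,y,w,h:cv2.resize(im[y:y+h,x:x+w],(400,300),interpolation=cv2.INTER_CUBIC)
a=arm.get_image("scene")[:,:,::-1];b=arm.get_image("wrist")[:,:,::-1]
print(arm.observe()["position"],yaw(),arm.observe()["joints"].round(2))
print(proj("wrist",[.5615,-.013,.09]),delta([.5615,-.013,.09]))
for c in("wrist","scene"): print([(round(d["conf"],2),atz(c,np.array(d["point"])*[512,384],0).round(4)) for d in arm.place_of(c,"pot")])
cv2.imwrite("pics/pot1.png",np.hstack([z(a,185,145,100,75),z(b,180,80,160,120)]))
E
```

```text
[ 0.56108241 -0.01090883  0.32195065] -41.55940431904027 [-0.87  0.43  1.18  1.64 -0.4   1.35 -0.36]
[259.37647548 164.97637551] [-0.001   0.0018  0.232 ]
[(0.83, array([ 0.5594, -0.0162,  0.    ])), (0.71, array([ 0.4527, -0.0057, -0.    ]))]
[(0.73, array([ 0.5733, -0.0058,  0.    ])), (0.52, array([0.4494, 0.0072, 0.    ]))]
```

View pics/pot1.png

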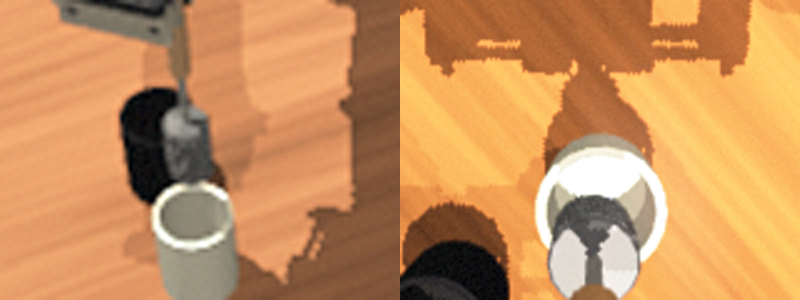

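The wrist crop puts the white pot's rim at about (260,163), within 3 mm of the estimate, with the brush head over it; the black pot is to the left. Lowering now.

Request:
move_arm:
  motion:
    - {"tx":0.001,"ty":0.002,"tz":0,"twist":0}
    - {"tx":0,"ty":0,"tz":0.015,"twist":0}
    - {"tx":0,"ty":0,"tz":0.015,"twist":0}
    - {"tx":0,"ty":0,"tz":0.015,"twist":0}
    - {"tx":0,"ty":0,"tz":0.015,"twist":0}
    - {"tx":0,"ty":0,"tz":0.015,"twist":0}
    - {"tx":0,"ty":0,"tz":0.015,"twist":0}
    - {"tx":0,"ty":0,"tz":0.015,"twist":0}
    - {"tx":0,"ty":0,"tz":0.015,"twist":0}
    - {"tx":0,"ty":0,"tz":0.01,"twist":0}
    - {"tx":0,"ty":0,"tz":0.005,"twist":0}
    - {"tx":0,"ty":0,"tz":0,"twist":0}

```text
clock: 16.7
position: [0.5631, -0.0128, 0.1872]
ee_rot: [-2.866, -1.285, 0.001]
force: [0.4, -0.0, -0.2]
width: 0.17
gripper_force: 25.0
```

Request:
move_arm:
  motion:
    - {"tx":0,"ty":0,"tz":0.001,"twist":0}
    - {"tx":0,"ty":0,"tz":0.001,"twist":0}
    - {"tx":0,"ty":0,"tz":0,"twist":0}

```text
clock: 17.0
position: [0.5635, -0.0128, 0.186]
ee_rot: [2.866, 1.286, 0.001]
force: [0.8, 1.1, -1.0]
width: 0.17
gripper_force: 25.0
```

Request:
move_arm:
  motion:
    - {"tx":0,"ty":0,"tz":0.001,"twist":0}
    - {"tx":0,"ty":0,"tz":0.0005,"twist":0}
    - {"tx":0,"ty":0,"tz":0,"twist":0}
    - {"tx":0,"ty":0,"tz":0,"twist":0}

```text
clock: 17.4
position: [0.5633, -0.0128, 0.1843]
ee_rot: [-2.866, -1.286, -0.0]
force: [-0.6, -1.2, -1.4]
width: 0.166
gripper_force: 25.0
```

Within about a millimetre of the floor. I'm opening with low grip so the brush settles.

Request:
move_arm:
  motion:
    - {"tx":0,"ty":0,"tz":0.0007,"twist":0}
    - {"tx":0,"ty":0,"tz":0,"twist":0}
    - {"tx":0,"ty":0,"tz":0,"twist":0}
  squeeze: 3

```text
clock: 17.7
position: [0.5635, -0.0129, 0.1838]
ee_rot: [2.866, 1.285, 0.001]
force: [-0.8, -0.3, 4.2]
width: 0.168
gripper_force: 3.0
```

Request:
move_arm:
  motion:
    - {"tx":0,"ty":0,"tz":0,"twist":0}
    - {"tx":0,"ty":0,"tz":0,"twist":0}
    - {"tx":0,"ty":0,"tz":0,"twist":0}
    - {"tx":0,"ty":0,"tz":0,"twist":0}
    - {"tx":0,"ty":0,"tz":0,"twist":0}
    - {"tx":0,"ty":0,"tz":0,"twist":0}
    - {"tx":0,"ty":0,"tz":0,"twist":0}
    - {"tx":0,"ty":0,"tz":0,"twist":0}
    - {"tx":0,"ty":0,"tz":0,"twist":0}
    - {"tx":0,"ty":0,"tz":0,"twist":0}
  gripper: -1

```text
clock: 18.7
position: [0.5633, -0.0128, 0.1835]
ee_rot: [-2.866, -1.286, -0.0]
force: [-0.0, -0.8, -0.3]
width: 0.979
gripper_force: 0.0
```

Request:
move_arm:
  motion:
    - {"tx":0,"ty":0,"tz":-0.01,"twist":0}
    - {"tx":0,"ty":0,"tz":-0.02,"twist":0}
    - {"tx":0,"ty":0,"tz":-0.03,"twist":0}
    - {"tx":0,"ty":0,"tz":-0.03,"twist":0}
    - {"tx":0,"ty":0,"tz":-0.03,"twist":0}
    - {"tx":0,"ty":0,"tz":-0.02,"twist":0}
    - {"tx":0,"ty":0,"tz":0,"twist":0}

```text
clock: 19.4
position: [0.5646, -0.0137, 0.3269]
ee_rot: [2.865, 1.284, 0.007]
force: [0.7, -0.1, -0.5]
width: 0.998
gripper_force: 0.0
```

```bash
python3 - <<'E'
from h import *
z=lambda im,x,y,w,h:cv2.resize(im[y:y+h,x:x+w],(400,300),interpolation=cv2.INTER_CUBIC)
a=arm.get_image("scene")[:,:,::-1];b=arm.get_image("wrist")[:,:,::-1]
print(arm.observe()["position"],yaw(),delta([.5112,-.2562,.3]))
cv2.imwrite("pics/pot2.png",np.hstack([z(a,115,130,140,105),z(b,160,60,200,150)]))
E
```

```text
[ 0.56337141 -0.01283618  0.32389634] -41.68598664958265 [-0.2165  0.1229  0.0237]
```

View pics/pot2.png

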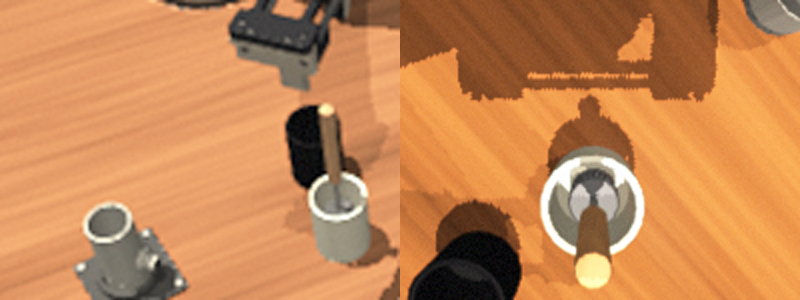

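The brush stands free in the white pot, with its handle top at zoomed (593,270), and the bowl is seated in its nest. Moving over the bowl.

Request:
move_arm:
  motion:
    - {"tx":-0.02,"ty":0.011,"tz":0,"twist":0}
    - {"tx":-0.03,"ty":0.017,"tz":0,"twist":0}
    - {"tx":-0.03,"ty":0.017,"tz":0,"twist":0}
    - {"tx":-0.03,"ty":0.017,"tz":0,"twist":0}
    - {"tx":-0.03,"ty":0.017,"tz":0,"twist":0}
    - {"tx":-0.03,"ty":0.017,"tz":0,"twist":0}
    - {"tx":-0.03,"ty":0.017,"tz":0,"twist":0}
    - {"tx":-0.0165,"ty":0.0099,"tz":0,"twist":0}
    - {"tx":0,"ty":0,"tz":0,"twist":0}
    - {"tx":0,"ty":0,"tz":0,"twist":0}

```text
clock: 20.5
position: [0.5107, -0.2559, 0.3227]
ee_rot: [-2.866, -1.284, 0.001]
force: [-0.4, 0.8, -0.2]
width: 0.996
gripper_force: 0.0
```

```bash
python3 - <<'E'
from h import *
b=arm.get_image("wrist")[:,:,::-1]
print(arm.observe()["position"],yaw(),proj("wrist",[.5112,-.2562,.116]))
for q,h in[("bowl",.006),("bowl_port",.051)]:
    print(q,[(round(d["conf"],2),atz("wrist",np.array(d["point"])*[512,384],h).round(4)) for d in arm.place_of("wrist",q)])
cv2.imwrite("pics/b1.png",cv2.resize(b[80:200,180:340],(800,600),interpolation=cv2.INTER_CUBIC))
E
```

```text
[ 0.51120957 -0.25515926  0.32272853] -41.6577138638467 [258.81499263 168.39905265]
bowl [(0.96, array([ 0.5163, -0.2521,  0.006 ])), (0.17, array([ 0.7078, -0.3047,  0.006 ]))]
bowl_port [(0.59, array([ 0.5408, -0.2254,  0.051 ]))]
```

View pics/b1.png

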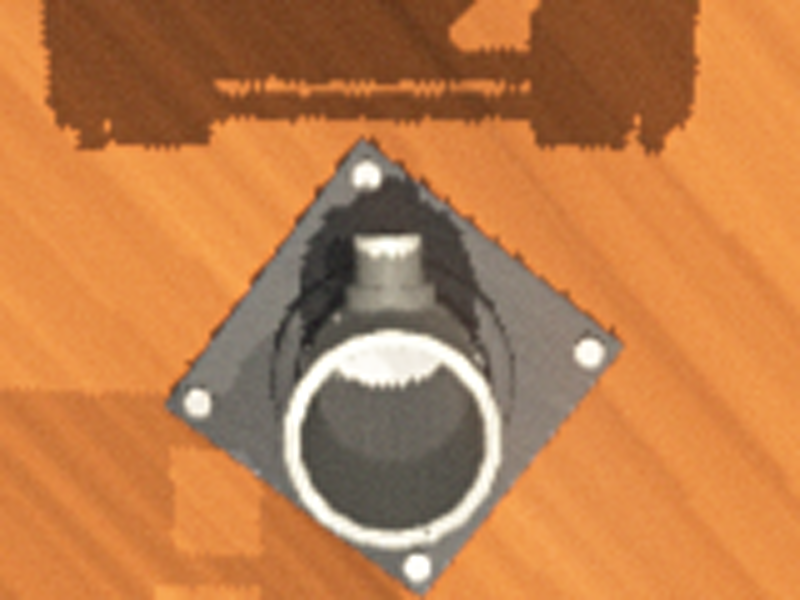

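```bash
python3 - <<'E'
from h import *
r=atz("wrist",(258.0,167.6),.116);p=atz("wrist",(257.4,127.2),.060)
d=(p-r)[:2];print(r,p,np.hypot(*d),np.degrees(np.arctan2(d[1],d[0])),yaw(),delta([r[0],r[1],.072]))
E
```

```text
[ 0.51155168 -0.25450413  0.116     ] [ 0.54006802 -0.2213354   0.06      ] 0.04374180865714484 49.313169476961974 -41.57652862773289 [1.00e-04 1.00e-04 2.51e-01]
```

Request:
move_arm:
  motion:
    - {"tx":0,"ty":0,"tz":0.025,"twist":0}
    - {"tx":0,"ty":0,"tz":0.03,"twist":0}
    - {"tx":0,"ty":0,"tz":0.03,"twist":0}
    - {"tx":0,"ty":0,"tz":0.03,"twist":0}
    - {"tx":0,"ty":0,"tz":0.03,"twist":0}
    - {"tx":0,"ty":0,"tz":0.025,"twist":0}
    - {"tx":0,"ty":0,"tz":0.025,"twist":0}
    - {"tx":0,"ty":0,"tz":0.02,"twist":0}
    - {"tx":0,"ty":0,"tz":0.02,"twist":0}
    - {"tx":0,"ty":0,"tz":0.015,"twist":0}
    - {"tx":0,"ty":0,"tz":0,"twist":0}
    - {"tx":0,"ty":0,"tz":0,"twist":0}

```text
clock: 21.85
position: [0.5114, -0.256, 0.0738]
ee_rot: [2.866, 1.286, -0.0]
force: [0.1, -0.2, -0.4]
width: 0.998
gripper_force: 0.0
```

Request:
move_arm:
  motion:
    - {"tx":0,"ty":0,"tz":0,"twist":0}
    - {"tx":0,"ty":0,"tz":0,"twist":0}
    - {"tx":0,"ty":0,"tz":0,"twist":0}
    - {"tx":0,"ty":0,"tz":0,"twist":0}
    - {"tx":0,"ty":0,"tz":0,"twist":0}
    - {"tx":0,"ty":0,"tz":0,"twist":0}
    - {"tx":0,"ty":0,"tz":0,"twist":0}
    - {"tx":0,"ty":0,"tz":0,"twist":0}
    - {"tx":0,"ty":0,"tz":0,"twist":0}
    - {"tx":0,"ty":0,"tz":0,"twist":0}
  gripper: 1
  squeeze: 30

```text
clock: 22.85
position: [0.5112, -0.2563, 0.0736]
ee_rot: [2.866, 1.286, 0.0]
force: [0.1, 0.7, 2.8]
width: 0.572
gripper_force: 30.0
```

Request:
move_arm:
  motion:
    - {"tx":0,"ty":0,"tz":-0.01,"twist":0}
    - {"tx":0,"ty":0,"tz":-0.015,"twist":0}
    - {"tx":0,"ty":0,"tz":-0.03,"twist":0}
    - {"tx":0,"ty":0,"tz":-0.03,"twist":0}
    - {"tx":0,"ty":0,"tz":-0.03,"twist":0}
    - {"tx":0,"ty":0,"tz":-0.03,"twist":0}
    - {"tx":0,"ty":0,"tz":-0.03,"twist":0}
    - {"tx":0,"ty":0,"tz":-0.03,"twist":0}
    - {"tx":0,"ty":0,"tz":-0.03,"twist":0}
    - {"tx":0,"ty":0,"tz":-0.03,"twist":0}
    - {"tx":0,"ty":0,"tz":-0.015,"twist":0}
    - {"tx":0,"ty":0,"tz":0,"twist":0}

```text
clock: 24.05
position: [0.5112, -0.2573, 0.3564]
ee_rot: [2.865, 1.283, 0.004]
force: [0.3, 0.3, -2.4]
width: 0.568
gripper_force: 30.0
```

```bash
python3 - <<'E'
from h import *
s=arm.observe();print(s["position"],yaw(),s["joints"].round(2),s["width"],s["force"])
arm.get_image("top")
for q,h in[("camera_lens",.19),("camera",0),("camera_spot",.19)]:
    print(q,[(round(d["conf"],2),atz("top",np.array(d["point"])*[512,384],h).round(4)) for d in arm.place_of("top",q)])
E
```

```text
[ 0.51120143 -0.25734005  0.35640864] -41.73993298874854 [-0.39  0.41  1.14  1.55 -0.38  1.42  0.05] 0.5675780790550312 [ 0.30002243  0.26628596 -2.35905345]
camera_lens [(0.94, array([0.5033, 0.383 , 0.19  ]))]
camera [(0.85, array([0.5011, 0.4043, 0.    ])), (0.15, array([0.5024, 0.4411, 0.    ]))]
camera_spot [(0.56, array([0.7203, 0.1528, 0.19  ]))]
```

Request:
move_arm:
  motion:
    - {"tx":0,"ty":0,"tz":0,"twist":-0.05}
    - {"tx":0,"ty":0,"tz":0,"twist":-0.08}
    - {"tx":0,"ty":0,"tz":0,"twist":-0.08}
    - {"tx":0,"ty":0,"tz":0,"twist":-0.08}
    - {"tx":0,"ty":0,"tz":0,"twist":-0.08}
    - {"tx":0,"ty":0,"tz":0,"twist":-0.06}
    - {"tx":0,"ty":0,"tz":0,"twist":0}
    - {"tx":0.01,"ty":-0.001,"tz":0,"twist":0}
    - {"tx":0.02,"ty":-0.002,"tz":0,"twist":0}
    - {"tx":0.03,"ty":-0.002,"tz":0,"twist":0}
    - {"tx":0.03,"ty":-0.002,"tz":0,"twist":0}
    - {"tx":0.03,"ty":-0.002,"tz":0,"twist":0}

```text
clock: 25.45
position: [0.508, -0.134, 0.353]
ee_rot: [-2.281, -2.159, 0.001]
force: [0.5, -0.5, -1.9]
width: 0.569
gripper_force: 30.0
```

Request:
move_arm:
  motion:
    - {"tx":0.03,"ty":-0.002,"tz":0,"twist":0}
    - {"tx":0.03,"ty":-0.002,"tz":0,"twist":0}
    - {"tx":0.03,"ty":-0.002,"tz":0,"twist":0}
    - {"tx":0.03,"ty":-0.002,"tz":0,"twist":0}
    - {"tx":0.03,"ty":-0.002,"tz":0,"twist":0}
    - {"tx":0.03,"ty":-0.002,"tz":0,"twist":0}
    - {"tx":0.03,"ty":-0.002,"tz":0,"twist":0}
    - {"tx":0.03,"ty":-0.002,"tz":0,"twist":0}
    - {"tx":0.025,"ty":-0.002,"tz":0,"twist":0}
    - {"tx":0.015,"ty":0,"tz":0,"twist":0}
    - {"tx":0,"ty":0,"tz":0,"twist":0}
    - {"tx":0,"ty":0,"tz":0,"twist":0}

```text
clock: 26.65
position: [0.505, 0.1438, 0.3534]
ee_rot: [2.28, 2.161, -0.001]
force: [0.3, -0.4, -2.0]
width: 0.573
gripper_force: 30.0
```

```bash
python3 - <<'E'
from h import *
s=arm.observe();print(s["position"],yaw(),s["joints"].round(2),s["width"])
b=arm.get_image("wrist")[:,:,::-1];k=arm.calibration("wrist");print(np.round(k["T"],3).tolist())
for q,h in[("camera_lens",.19),("camera",0),("bowl_port",s["position"][2]-.0226)]:
    print(q,[(round(d["conf"],2),np.array(d["point"])*[512,384],atz("wrist",np.array(d["point"])*[512,384],h).round(4)) for d in arm.place_of("wrist",q)])
cv2.imwrite("pics/c1.png",cv2.resize(b,(800,600),interpolation=cv2.INTER_CUBIC))
E
```

```text
[0.504951   0.1438284  0.35336259] -3.0695729397121196 [-1.05  0.22  0.84  1.65 -0.16  1.35 -0.23] 0.5732867112061891
[[0.998, -0.054, -0.013, 0.507], [-0.055, -0.967, -0.249, 0.21], [0.001, 0.249, -0.968, 0.512], [0.0, 0.0, 0.0, 1.0]]
camera_lens []
camera []
bowl_port [(0.72, array([255.2832, 151.9872]), array([0.5051, 0.1862, 0.3308]))]
```

View pics/c1.png

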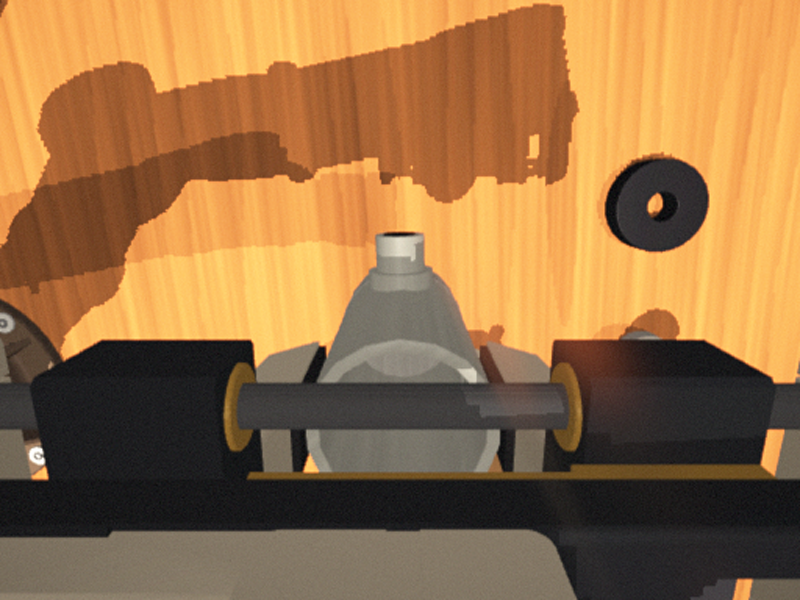

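The bowl is held with its port pointing up the image at (400,237), but the inspection camera is not in this wrist view where I expected it. I'm checking the other views.

```bash
python3 - <<'E'
from h import *
for X in([.505,.38,.19],[.508,.46,.012],[.51,.482,.26],[.505,.144,.33]): print(proj("wrist",X),proj("top",X),proj("scene",X))
a=arm.get_image("scene")[:,:,::-1];b=arm.get_image("top")[:,:,::-1]
cv2.imwrite("pics/d1.png",np.hstack([cv2.resize(a,(400,300)),cv2.resize(b,(400,300))]))
E
```

```text
[243.15634519 -95.13535888] [110.31562081 242.03234793] [332.98352452 128.70186238]
[247.0703403  -82.63635197] [101.12408956 240.59215088] [345.2304995  157.82899888]
[ 234.63300147 -391.91598498] [ 51.51726868 241.14372957] [363.97307285 104.74550739]
[259.08262601 220.69166807] [208.50223658 240.51011435] [269.18867608 116.88420335]
```

View pics/d1.png

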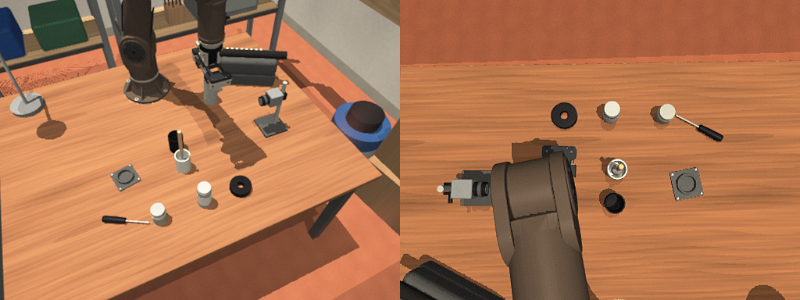

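The scene view shows the camera standing at its place, (272,105) in that half, with the bowl held and the nest empty; the wrist camera looks backwards, so it cannot see the lens. I'm averaging detections in the two fixed views instead.

```bash
python3 - <<'E'
from h import *
R={}
for i in range(6):
  for c in("scene","top"):
    arm.get_image(c)
    for q,h in[("camera_lens",.19),("camera",0)]:
      for d in arm.place_of(c,q)[:1]:
        if d["conf"]>.5: R.setdefault((c,q),[]).append(atz(c,np.array(d["point"])*[512,384],h)[:2])
for k,v in R.items(): print(k,len(v),np.median(v,0).round(4),np.std(v,0).round(4))
print(arm.observe()["clock"])
# segmentation-free check: base plate/ housing edges from clean start picture
g=cv2.imread("pics/top0.png",0)[200:285,40:135]
l=cv2.createLineSegmentDetector().detect(g)[0].reshape(-1,4)
for a in l:
    if np.hypot(a[2]-a[0],a[3]-a[1])>14:
        p=a+[40,200,40,200];print(p.round(1),[atz("top",p[i:i+2],z)[:2].round(4).tolist() for z in(.012,.218) for i in(0,2)])
E
```

```text
('scene', 'camera_lens') 6 [0.5105 0.3632] [0.0055 0.0039]
('scene', 'camera') 6 [0.5065 0.4081] [0.0115 0.005 ]
('top', 'camera_lens') 6 [0.5042 0.3803] [0.0029 0.0014]
('top', 'camera') 6 [0.508  0.4047] [0.0035 0.0039]
28.75
[ 65.9 230.7  63.5 256.9] [[0.5365, 0.5541], [0.4668, 0.5591], [0.5324, 0.4694], [0.4748, 0.4736]]
[ 64.4 252.7  88.2 253.4] [[0.4779, 0.557], [0.4746, 0.494], [0.4839, 0.4718], [0.4812, 0.4197]]
[ 90.8 253.1  92.1 230.6] [[0.4755, 0.487], [0.5352, 0.4844], [0.4819, 0.4139], [0.5313, 0.4118]]
[ 90.6 229.1  66.9 229.6] [[0.5392, 0.4883], [0.5393, 0.5516], [0.5346, 0.415], [0.5347, 0.4673]]
[124.7 219.3 123.  261.9] [[0.5635, 0.3976], [0.4503, 0.4013], [0.5548, 0.3399], [0.4611, 0.3429]]
[ 80.6 217.4 123.1 217.1] [[0.5711, 0.5155], [0.5695, 0.4018], [0.561, 0.4374], [0.5597, 0.3434]]
[102.5 249.3 103.3 233.1] [[0.4847, 0.4561], [0.5279, 0.4545], [0.4895, 0.3884], [0.5253, 0.387]]
[110.6 250.6  92.9 252.7] [[0.4808, 0.4345], [0.4763, 0.4814], [0.4863, 0.3704], [0.4826, 0.4093]]
[125.6 263.6  75.6 263.1] [[0.4458, 0.3944], [0.4498, 0.5268], [0.4573, 0.3372], [0.4606, 0.4468]]
[121.7 244.4 122.2 219.4] [[0.4968, 0.4051], [0.5636, 0.4042], [0.4995, 0.3461], [0.5548, 0.3454]]
[ 40.6 205.1 115.6 204.5] [[0.6065, 0.6229], [0.6041, 0.4222], [0.5903, 0.5264], [0.5883, 0.3602]]
```

Request:
move_arm:
  motion:
    - {"tx":0.01,"ty":-0.001,"tz":0,"twist":0}
    - {"tx":0.02,"ty":-0.001,"tz":0.01,"twist":0}
    - {"tx":0.02,"ty":-0.002,"tz":0.02,"twist":0}
    - {"tx":0.02,"ty":-0.001,"tz":0.02,"twist":0}
    - {"tx":0.015,"ty":-0.001,"tz":0.02,"twist":0}
    - {"tx":0.007,"ty":-0.001,"tz":0.02,"twist":0}
    - {"tx":0,"ty":0,"tz":0.02,"twist":0}
    - {"tx":0,"ty":0,"tz":0.015,"twist":0}
    - {"tx":0,"ty":0,"tz":0.01,"twist":0}
    - {"tx":0,"ty":0,"tz":0.006,"twist":0}
    - {"tx":0,"ty":0,"tz":0,"twist":0}
    - {"tx":0,"ty":0,"tz":0,"twist":0}

```text
clock: 29.95
position: [0.5031, 0.2372, 0.2129]
ee_rot: [2.279, 2.163, 0.001]
force: [-0.2, -0.2, -1.6]
width: 0.573
gripper_force: 30.0
```

```bash
python3 - <<'E'
from h import *
s=arm.observe();print(s["position"],yaw(),s["force"],s["width"])
R={}
for i in range(6):
  for c in("scene","wrist"):
    arm.get_image(c)
    for q,h in[("bowl_port",s["position"][2]-.0226),("bowl",s["position"][2]-.0676)]:
      for d in arm.place_of(c,q)[:1]:
        if d["conf"]>.4: R.setdefault((c,q),[]).append(atz(c,np.array(d["point"])*[512,384],h)[:2])
for k,v in R.items(): print(k,len(v),np.median(v,0).round(4),np.std(v,0).round(4))
w=arm.get_image("wrist")[:,:,::-1];cv2.imwrite("pics/e1.png",w)
# port stub lateral centre by brightness edges around the expected mouth
p=proj("wrist",[.5035,.279,.199]);print(p,proj("wrist",list(s["position"][:2])+[.255]))
g=cv2.cvtColor(w,cv2.COLOR_BGR2HSV)[...,1]
for r in range(int(p[1])-4,int(p[1])+50,6):
    m=np.nonzero(g[r,200:315]<90)[0]; print(r,(200+m.min(),200+m.max(),len(m)) if len(m) else None)
E
```

```text
[0.50314576 0.23720708 0.21293577] -2.991648840694376 [-0.23309295 -0.24227534 -1.57575065] 0.573229856025257
('scene', 'bowl_port') 6 [0.5061 0.275 ] [0.0073 0.0041]
('scene', 'bowl') 6 [0.4995 0.2386] [0.0077 0.0048]
('wrist', 'bowl_port') 6 [0.5026 0.2807] [0.001  0.0008]
('wrist', 'bowl') 6 [0.5017 0.2374] [0.0008 0.0007]
[256.82537368 155.66364355] [261.3237209  276.91008389]
151 (np.int64(241), np.int64(270), 30)
157 (np.int64(241), np.int64(270), 30)
163 (np.int64(241), np.int64(270), 30)
169 (np.int64(241), np.int64(271), 31)
175 (np.int64(236), np.int64(278), 43)
181 (np.int64(231), np.int64(283), 53)
187 (np.int64(226), np.int64(287), 62)
193 (np.int64(224), np.int64(291), 68)
199 (np.int64(221), np.int64(293), 73)
```

```bash
python3 - <<'E'
from h import *
s=arm.observe();x,y,_=s["position"]
for z in(.145,.17,.2,.23,.255): print(z,proj("wrist",[x,y,z]).round(1))
for a in(86,88,90): 
    t=np.radians(a);print(a,[proj("wrist",[x+r*np.cos(t),y+r*np.sin(t),.19]).round(1).tolist() for r in(.03,.044)])
w=cv2.imread("pics/e1.png");g=cv2.cvtColor(w,cv2.COLOR_BGR2HSV)[...,1]
for r in(205,211,217,223,229):
    m=np.nonzero(g[r,180:340]<90)[0]; print(r,180+m.min(),180+m.max())
g=cv2.cvtColor(w,cv2.COLOR_BGR2GRAY).astype(int)
for r in(224,230,236,242): print(r,g[r,195:325:3].tolist())
E
```

```text
0.145 [259.  201.6]
0.17 [259.2 212.2]
0.2 [259.6 228.5]
0.23 [260.  251.1]
0.255 [260.6 277.7]
86 [[260.4, 174.1], [260.9, 150.2]]
88 [[258.6, 174.1], [258.2, 150.2]]
90 [[256.8, 174.2], [255.5, 150.3]]
205 219 295
211 216 297
217 214 300
223 188 302
229 180 339
224 [135, 126, 128, 19, 22, 181, 117, 122, 116, 112, 115, 142, 158, 158, 155, 162, 157, 153, 152, 148, 149, 152, 146, 148, 154, 150, 148, 153, 159, 158, 158, 117, 121, 113, 120, 119, 135, 200, 76, 81, 144, 143, 144, 140]
230 [134, 128, 24, 18, 28, 115, 117, 121, 149, 153, 157, 159, 155, 145, 148, 144, 143, 147, 143, 143, 145, 140, 141, 141, 141, 142, 140, 142, 146, 145, 148, 149, 157, 153, 148, 116, 120, 117, 69, 72, 86, 142, 138, 139]
236 [125, 21, 20, 19, 114, 123, 155, 155, 153, 153, 123, 118, 123, 120, 123, 136, 137, 148, 146, 142, 143, 139, 145, 138, 144, 144, 141, 127, 123, 117, 120, 116, 132, 194, 201, 212, 185, 115, 77, 67, 67, 86, 140, 138]
242 [21, 24, 20, 111, 151, 157, 155, 149, 110, 116, 119, 121, 119, 118, 120, 128, 118, 121, 120, 126, 126, 125, 120, 123, 126, 125, 123, 122, 120, 118, 121, 119, 113, 115, 140, 211, 208, 158, 134, 52, 64, 61, 80, 138]
```

Request:
move_arm:
  motion:
    - {"tx":-0.0015,"ty":-0.0005,"tz":0,"twist":0}
    - {"tx":0,"ty":0,"tz":0,"twist":0}
    - {"tx":0,"ty":0,"tz":0,"twist":0}
    - {"tx":0,"ty":0,"tz":0,"twist":0}
    - {"tx":0,"ty":0,"tz":0,"twist":0}
    - {"tx":0,"ty":0,"tz":0,"twist":0}
    - {"tx":0,"ty":0,"tz":0,"twist":0}
    - {"tx":0,"ty":0,"tz":0,"twist":0}

```text
clock: 32.6
position: [0.5022, 0.2354, 0.2125]
ee_rot: [-2.279, -2.163, 0.0]
force: [0.6, -0.5, -1.7]
width: 0.569
gripper_force: 30.0
```

```bash
python3 - <<'E'
from h import *
s=arm.observe();print(s["position"],yaw(),s["gripper_force"],s["clock"],abs(s["dq"]).max())
print(arm.sign_off())
E
```

```text
[0.50224577 0.23539466 0.21251527] -2.9935713555244714 29.99957850202918 32.6 0.0011907734291707098
the job is handed in; nothing more can be done
None
```

The job is handed in at 32.6 s, no verdict returned: bowl scrubbed twice, brush standing in the white pot, and the bowl held still with its port about 10 cm from the lens and aimed to within about 1–2° by my estimate, though I viewed 11 pictures, one over the limit of 10.

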